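# Fit the charged battery into the pump dock and lock it

### The arm

A 7-joint arm with a two-finger parallel gripper is mounted at the origin on the work surface. World frame = base frame: x ahead of the robot, y to its left, z up, the work surface at z = 0. Lengths are in m, angles in rad, forces in N, time in s.
With the tool pointing down it reaches from about 0.4 to 0.85 m from the base axis. Payload 10.4 kg.
Tool frame: the origin (TCP) lies between the finger pads; the fingertips stand ahead of it and the grasp point (between the pads) lies 5 mm behind it (manip.tip_extent is the z of the fingertips in the tool frame, in m); z points along the fingers, y is the line along which they close (so a half turn about z gives the same grasp; the last joint's range is limited). The gripper opens to 85 mm and grips with 20 to 120 N. Pads are 22 mm wide; open, the fingers measure 114 mm over their backs; the gripper's body (76 mm by 85 mm) begins 54 mm behind the grasp point. The pads swing forward as they close: fully open they stand 13 mm farther back than shut.
Start: joints at [1.173, 0.332, -0.065, 1.46, 0.022, 1.35, -0.088], TCP at [0.229, -0.582, 0.245] pointing down, gripper open.
Joint ranges: [-2.6, 2.6], [-0.5, 2.12], [-1.47, 1.34], [0.16, 2.42], [-1.27, 4.41], [0.06, 2.06], [-2.6, 2.6]. Speed limits (rad/s): [2.22, 2.22, 2.79, 2.79, 3.14, 3.14, 3.14].

### API

Orientations are given as a unit quaternion [x, y, z, w].
In Python, from workcell import status, viewer, manip gives the robot as it stands.
- The arm moves only by the tool play_rows, never from a script. Its argument "plan" is one flat list of numbers, 7 for each row, row after row: the turn, a rotation vector about the tool's x, y, z in degrees, then the shift along the tool's x, y, z in m, then the opening, from 0 (shut) to 1 (fully open). In form: [ax, ay, az, dx, dy, dz, grip, ax, ay, az, dx, dy, dz, grip, ...]. A call has 1 to 20 rows; each row is the pose to reach, as a shift and turn from the pose commanded when the call began, along the tool's axes at that moment; what a row does not reach only later rows make up. A row lasts 1/8 s, in which the tool goes at most 62.5 mm and 10.7 degrees, less where a joint would pass 70% of its speed; a pose out of reach is approached as far as the arm can. A call with a gripper value outside its range is refused whole. The fingers move at their own pace and stop on an object; "squeeze" is the grip in N (left out, the last holds). Time passes only in rows, so rows that repeat a pose let the fingers close. It gives the time, the measured TCP pose, the force, the opening and the grip force at its end, in the units of the state.
- status.get_obs(): the state, without advancing time (a new reading comes with each control period).
- viewer.camera(name): name is "scene" or "top" or "wrist"; returns the picture (400x640x3 uint8, red, green, blue); there is no depth.
- viewer.camera_model(name): a dict with "fx", "fy", "cx", "cy" (pixels), "R" (3x3) and "t" (3): a world point X has camera coordinates R X + t. Camera axes: x right, y down, z forward; pixel columns grow to the right and rows downward; lengths in m; the calibration is good to about 2 mm. A picture is of the moment at which its call begins: read the wrist's pose just before it. camera_model takes no time and is no camera call; for the wrist camera it gives the pose at the moment of the call.
- manip.hand_in(): hands the job in; it is judged then, once.
The state is a dict: "clock": time; "joint_pos": joint angles; "joint_velocities": joint speeds; "tau": joint torques, N m; "position": TCP position; "ee_rot": TCP orientation; "ft_force": force on the tool from outside, world axes, zero at the start; "torque": the same for the moment, N m; "grip_width": opening from 0.0 (shut) to 1.0 (fully open); "grasp_force": force on a finger pad.
Only numpy, scipy, OpenCV 4.12 (cv2) and the standard library are available. Lean on these libraries where they do the work, as an engineer would, in place of code of your own. Each camera call takes 0.05 s, during which the arm holds its last target. There are 200 camera calls.

### The job

Drop the charged battery, the one with the green grip, into the tilted pocket of the power dock so that it sits fully home, then swing the dock's blue locking lever shut over it, right to its stop. Leave the battery with the red grip standing where it is, and do not knock over the white bottle or the amber jar.

Things in the scene. Friction and masses are not known exactly. Their poses are not given: they have to be found in the camera images.
- green_battery: The charged battery: a grey block 60 (x) x 70 (y) x 55 (z) mm with a green grip rib centred on top, 18 (x) x 46 (y) x 34 (z) mm; 89 mm tall in all, about 0.4 kg. It stands upright on the table, rib up. Origin: centre of its underside; z up through the rib. Turned half round about z it is the same, so either way round fits.
- red_battery: The spent battery, of the same shape and size but with a red grip rib; stands upright on the table. Origin: centre of its underside. Not to be moved.
- pocket: The dock's pocket, white-walled on a grey fixed foot, leaning 25 degrees from vertical towards the robot's side. Origin: centre of its inner floor, 45 mm above the table; z: out of the pocket along its walls; x: up the slope, away from the robot; y: sideways. Inside 65 (x) x 75 (y) mm, walls 12 mm thick. The battery fits with its x along the pocket's x or -x; seated, its origin is at the pocket's.
- pocket_mouth (a point): Centre of the pocket's mouth at rim height, 55 mm from the floor along the pocket's z. The top 7 mm of the inner edges flare out by 5 mm. A seated battery's block is flush with the rim and its rib stands out 34 mm. The lever's hinge boss is on the +y side, out to pocket y = 75 mm, level with the rim, with a 4 mm washer on top.
- lever (a joint): Angle a of the blue locking lever, rad, about the pocket's z, in a plane just over the rim. 0 = shut at its stop (arm along pocket -y, between rib and up-slope wall); 1.57 = open, arm up the slope (+x); to 2.3 further outwards. The arm points along (sin a, -cos a) in pocket x, y. No spring: light friction (about 1 N at the post). A battery standing out over 4 mm blocks it.
- lever_hinge (a point): Point on the lever's hinge axis at the underside of the arm: pocket x = 20, y = 62, z = 59 mm. The arm is 14 mm wide and 10 mm thick (z = 59 to 69 mm).
- lever_post (a point): Middle of the upright finger post on the arm's free end: blue, round, 16 mm diameter, 36 mm tall, along the pocket's z, 115 mm from the hinge axis. The point is 28 mm above the arm's underside (post from z = 69 to 105 mm in the pocket frame). Push it, or pinch it and lead it round; it can turn between fingers.
- bottle: White bottle with blue label, 60 mm diameter, 160 mm tall, upright. Origin: centre of its underside.
- jar: Amber glass jar, 64 mm diameter, 80 mm tall, upright. Origin: centre of its underside.

How it is judged:
By the outcome, as a careful person would: the job done as asked, in the order asked, and still so for the second after the job is handed in, with the robot touching nothing.
It also fails if it takes over 51 s, if anything falls off the work surface, if the arm or the gripper's body presses on something with over 40 N, if the wrist force passes 120 N, or if a joint passes its speed limit or range.

## Working session

There is one attempt and no reset: what is moved stays moved. The work goes in short steps, Python scripts to look and compute and a tool call to move; the robot and the scene stay as the last step left them, time stands still between calls to the robot, and variables do not carry over. Pictures are saved under pics/ and viewed, at most 10 in all, crops included, and the job is handed in when it is done.

Besides the shell and the picture viewer there is one more tool, called after "Emit:" as name(argument=value, ...) on one line, values as JSON. play_rows: Moves the arm, as the interface text tells. Its arguments: {"type":"object","properties":{"plan":{"type":"array","items":{"type":"number"}},"squeeze":{"type":"number"}},"required":["plan"]}

```bash
mkdir -p pics
python3 - <<'E'
from workcell import status, viewer, manip
import cv2,numpy as np
o=status.get_obs();print({k:np.round(v,3) for k,v in o.items()},manip.tip_extent)
for n in("scene","top"):
    cv2.imwrite(f"pics/{n}0.png",viewer.camera(n)[:,:,::-1]);m=viewer.camera_model(n)
    print(n,m['fx'],m['cx'],m['cy'],np.round(m['R'],3).tolist(),np.round(m['t'],3))
E
```

```text
{'clock': np.float64(0.0), 'joint_pos': array([ 1.173,  0.333, -0.065,  1.461,  0.022,  1.35 , -0.088]), 'joint_velocities': array([ 0.001, -0.001, -0.002,  0.001, -0.002,  0.   , -0.001]), 'tau': array([-1.0000e-03, -6.2545e+01,  4.9000e-02, -3.9161e+01,  1.6000e-02,
        1.0000e-02,  0.0000e+00]), 'position': array([ 0.229, -0.581,  0.245]), 'ee_rot': array([ 0.982,  0.186, -0.   , -0.001]), 'ft_force': array([-1.631,  0.053,  0.539]), 'torque': array([ 0.015, -0.008,  0.054]), 'grasp_force': np.float64(0.0), 'grip_width': np.float64(1.002)} 0.014
scene 365.817004561116 321.3913220260709 195.08848790801613 [[-0.143, 0.99, 0.002], [0.755, 0.11, -0.647], [-0.641, -0.091, -0.763]] [ 0.137 -0.352  1.471]
top 411.9147844512811 323.9200975204057 195.34812146345297 [[0.01, -1.0, 0.004], [-0.99, -0.011, -0.141], [0.141, -0.002, -0.99]] [-0.053  0.548  1.16 ]
```

View pics/scene0.png

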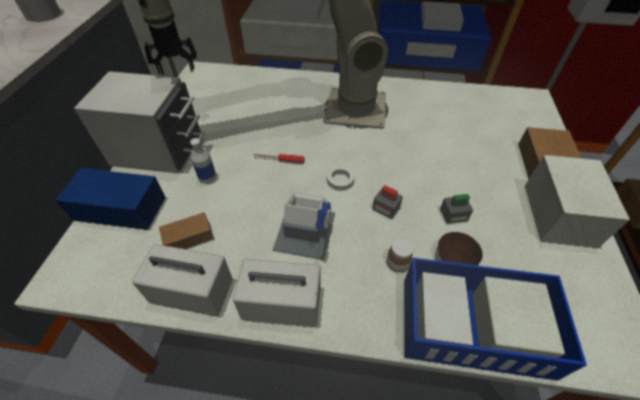

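View pics/top0.png

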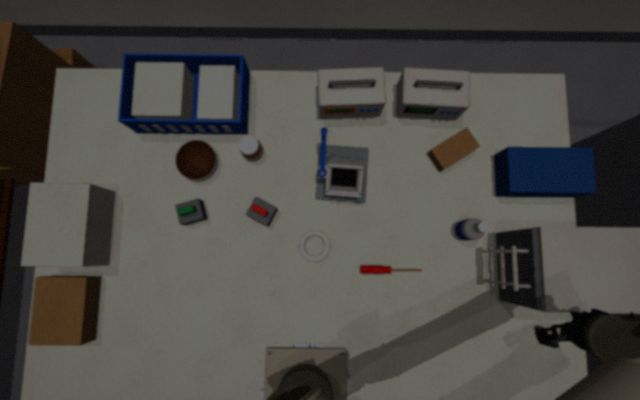

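The scene picture shows the green battery at about (459,205), the red one at (389,198), and the dock at (307,215). In the top view, green is at (188,210), red at (260,209), the pocket mouth at (345,178), the lever from (322,175) to (323,130), the jar at (250,148) and the bottle at (470,229).

```bash
cat > h.py <<'E'
import numpy as np,cv2
from workcell import status,viewer,manip
from scipy.spatial.transform import Rotation as Ro
def ray(m,u,v):
    R=np.array(m['R']);t=np.array(m['t'])
    d=R.T@np.array([(u-m['cx'])/m['fx'],(v-m['cy'])/m['fy'],1]);return -R.T@t,d
def onz(m,u,v,z):
    c,d=ray(m,u,v);return c+d*(z-c[2])/d[2]
def proj(m,X):
    p=np.array(m['R'])@X+m['t'];return np.array([m['fx']*p[0]/p[2]+m['cx'],m['fy']*p[1]/p[2]+m['cy']])
def tri(rs):
    A=0;b=0
    for c,d in rs:
        d=d/np.linalg.norm(d);P=np.eye(3)-np.outer(d,d);A=A+P;b=b+P@c
    return np.linalg.solve(A,b)
def mask(im,col):
    h=cv2.cvtColor(im,cv2.COLOR_RGB2HSV);H,S,V=h[...,0],h[...,1],h[...,2]
    lo,hi={'green':(45,85),'blue':(100,130),'red':(170,190)}[col]
    return (((H>=lo)&(H<=hi)|((col=='red')&(H<6)))&(S>110)&(V>40)).astype(np.uint8)
E
python3 - <<'E'
from h import *
big=[]
M={n:viewer.camera_model(n) for n in("scene","top")};I={n:cv2.imread(f"pics/{n}0.png")[:,:,::-1].copy() for n in M}
roi={'top':{'green':(165,190,215,230),'red':(240,190,285,230),'blue':(310,120,335,185)},'scene':{'green':(435,185,480,225),'red':(370,180,410,220),'blue':(312,190,335,235)}}
for c in('green','red','blue'):
    rs=[]
    for n in M:
        x0,y0,x1,y1=roi[n][c];k=mask(I[n],c)*0;k[y0:y1,x0:x1]=mask(I[n],c)[y0:y1,x0:x1]
        ys,xs=np.nonzero(k);r=cv2.minAreaRect(np.c_[xs,ys].astype(np.float32));rs.append(ray(M[n],xs.mean(),ys.mean()))
        print(c,n,len(xs),r,onz(M[n],r[0][0],r[0][1],.085 if c!='blue' else .13).round(3))
        if c!='blue' and n=='top':
            b=cv2.boxPoints(r);P=[onz(M[n],*p,.08)[:2] for p in b];e=[P[1]-P[0],P[2]-P[1]]
            e=max(e,key=np.linalg.norm);print(' long axis deg',np.degrees(np.arctan2(e[1],e[0])))
    print(c,'tri',tri(rs).round(3))
for n,u,v,z in(('top',250,146,.08),('top',481,227,.16)):print(onz(M[n],u,v,z).round(3))
a=cv2.resize(I['top'][110:230,165:385],None,fx=3.6,fy=3.6,interpolation=cv2.INTER_CUBIC)
cv2.imwrite('pics/c1.png',cv2.convertScaleAbs(a[:,:,::-1],alpha=1.5))
E
```

```text
green scene 38 ((461.0, 197.5), (3.0, 12.0), 90.0) [0.498 0.34  0.085]
green top 93 ((185.12261962890625, 209.6792449951172), (6.043863773345947, 15.52174186706543), 74.05460357666016) [0.497 0.338 0.085]
 long axis deg -73.12592252030467
green tri [0.497 0.339 0.084]
red scene 131 ((389.5, 196.5), (21.0, 13.0), 90.0) [0.524 0.136 0.085]
red top 124 ((259.4000244140625, 209.70001220703125), (17.441329956054688, 7.155416965484619), 26.56505012512207) [0.499 0.132 0.085]
 long axis deg -115.87327803514421
red tri [0.5   0.135 0.075]
blue scene 137 ((321.3009948730469, 214.96347045898438), (7.377718448638916, 24.943716049194336), 17.52556800842285) [ 0.653 -0.045  0.13 ]
blue top 247 ((321.9883728027344, 152.48782348632812), (7.045621395111084, 49.05752182006836), 1.3639276027679443) [ 0.653 -0.04   0.13 ]
blue tri [ 0.65  -0.043  0.127]
[0.682 0.166 0.08 ]
[ 0.452 -0.454  0.16 ]
```

View pics/c1.png

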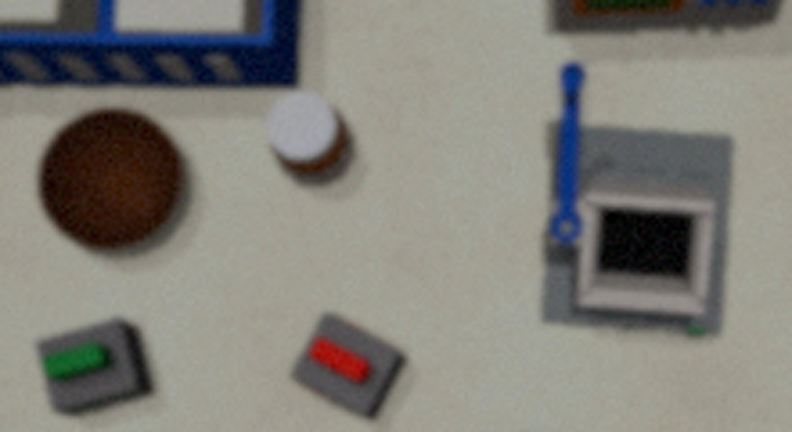

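```bash
cat >> h.py <<'E'
def tgt(yawx,tilt=0):
    "tool x at world angle yawx (deg), then leaned so tool z = -(pocket z)"
    a=np.radians(yawx);x=np.array([np.cos(a),np.sin(a),0]);f=np.array([np.sin(a),-np.cos(a),0])
    b=np.radians(tilt);z=f*np.sin(b)-np.array([0,0,np.cos(b)]);return np.c_[x,np.cross(z,x),z]
def rel(p,R,p0=None,R0=None):
    o=status.get_obs();p0=o['position'] if p0 is None else p0;R0=Ro.from_quat(o['ee_rot']).as_matrix() if R0 is None else R0
    return np.r_[Ro.from_matrix(R0.T@R).as_rotvec(degrees=True).round(1),(R0.T@(np.array(p)-p0)).round(4)]
E
python3 - <<'E'
from h import *
print(rel([.5,-.15,.26],tgt(60)),rel([.497,.339,.25],tgt(107)))
E
```

```text
[-1.000e-01 -0.000e+00 -3.850e+01  4.104e-01 -3.021e-01 -1.510e-02] [-1.000e-01 -1.000e-01 -8.550e+01  5.866e-01 -7.583e-01 -4.500e-03]
```

Emit:
play_rows(plan=[0,0,-38.5,0.41,-0.302,-0.015,1,0,0,-38.5,0.41,-0.302,-0.015,1,0,0,-38.5,0.41,-0.302,-0.015,1,0,0,-38.5,0.41,-0.302,-0.015,1,0,0,-38.5,0.41,-0.302,-0.015,1,0,0,-38.5,0.41,-0.302,-0.015,1,0,0,-38.5,0.41,-0.302,-0.015,1,0,0,-38.5,0.41,-0.302,-0.015,1,0,0,-85.5,0.587,-0.758,-0.005,1,0,0,-85.5,0.587,-0.758,-0.005,1,0,0,-85.5,0.587,-0.758,-0.005,1,0,0,-85.5,0.587,-0.758,-0.005,1,0,0,-85.5,0.587,-0.758,-0.005,1,0,0,-85.5,0.587,-0.758,-0.005,1,0,0,-85.5,0.587,-0.758,-0.005,1,0,0,-85.5,0.587,-0.758,-0.005,1,0,0,-85.5,0.587,-0.758,-0.005,1,0,0,-85.5,0.587,-0.758,-0.005,1,0,0,-85.5,0.587,-0.758,-0.005,1])

```text
clock: 2.48
position: [0.4984, 0.3369, 0.2502]
ee_rot: [0.596, 0.803, -0.0, 0.0]
ft_force: [0.9, -0.4, -0.2]
grip_width: 0.999
grasp_force: 0.0
```

Run:
```python
from h import *
o=status.get_obs();print(o['clock'],o['position'],o['ee_rot'])
m=viewer.camera_model('wrist');I=viewer.camera('wrist');cv2.imwrite('pics/w1.png',I[:,:,::-1])
k=mask(I,'green');n,l,s,c=cv2.connectedComponentsWithStats(k)
i=1+s[1:,4].argmax();ys,xs=np.nonzero(l==i);r=cv2.minAreaRect(np.c_[xs,ys].astype(np.float32));print(s[i],r)
for p in cv2.boxPoints(r):print(onz(m,*p,.089).round(4))
print(np.round(m['R'],2).tolist(),m['t'])
```

```text
2.475 [0.49838909 0.33692128 0.25024975] [ 5.96022026e-01  8.02967877e-01 -2.90091290e-04  4.98778258e-04]
[315 167  13  21 147] ((321.0, 177.0), (20.0, 12.0), 90.0)
[0.4841 0.3587 0.089 ]
[0.4957 0.3622 0.089 ]
[0.5018 0.3423 0.089 ]
[0.49   0.3387 0.089 ]
[[0.96, 0.29, 0.0], [0.27, -0.9, 0.33], [0.1, -0.32, -0.94]] [-0.57470016  0.12407577  0.44357679]
```

View pics/w1.png

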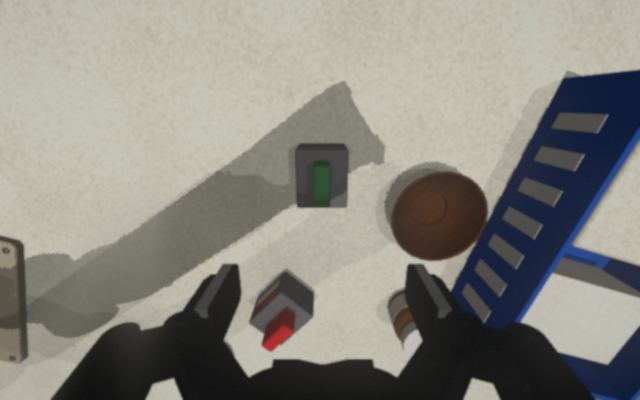

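Run:
```python
from h import *
m=viewer.camera_model('wrist');I=cv2.imread('pics/w1.png')[:,:,::-1].copy()
h=cv2.cvtColor(I,cv2.COLOR_RGB2HSV)
k=((h[...,0]>40)&(h[...,0]<90)&(h[...,1]>80)).astype(np.uint8);k[:,:300]=0;k[:,345:]=0
n,l,s,c=cv2.connectedComponentsWithStats(k);i=1+s[1:,4].argmax();print(s[i])
for v in range(s[i][1],s[i][1]+s[i][3],4):
    xs=np.nonzero(l[v]==i)[0];print(v,xs.min(),xs.max(),I[v,int(xs.mean())])
C=np.array([.4984,.339,0]);Rz=lambda a:np.array([[np.cos(a),-np.sin(a),0],[np.sin(a),np.cos(a),0],[0,0,1]])
for x,y,z in((.009,.023,.089),(-.009,.023,.089),(.009,-.023,.089),(-.009,-.023,.089),(.009,.023,.055),(0.03,.035,.055),(-.03,.035,.055),(.03,-.035,.055),(-.03,-.035,.055)):
    print((x,y,z),proj(m,C+Rz(np.radians(17))@[x,y,z]).round(1))
```

```text
[314 162  16  43 628]
162 316 325 [39 59 41]
166 314 328 [42 71 45]
170 314 329 [45 81 50]
174 314 329 [46 81 50]
178 314 329 [47 83 51]
182 314 329 [47 82 52]
186 314 329 [45 81 50]
190 314 329 [47 82 51]
194 314 328 [47 81 51]
198 315 327 [45 73 47]
202 315 327 [45 66 45]
(0.009, 0.023, 0.089) [331.7 167. ]
(-0.009, 0.023, 0.089) [313.8 167. ]
(0.009, -0.023, 0.089) [331.4 209.9]
(-0.009, -0.023, 0.089) [314.4 209.9]
(0.009, 0.023, 0.055) [330.8 160.7]
(0.03, 0.035, 0.055) [349.9 149.9]
(-0.03, 0.035, 0.055) [295.5 150. ]
(0.03, -0.035, 0.055) [348.2 209.5]
(-0.03, -0.035, 0.055) [297.5 209.6]
```

Run:
```python
from h import *
print(rel([.497,.342,.081],tgt(107)))
```

```text
[ 0.000e+00  1.000e-01 -2.000e-01  5.400e-03  1.000e-04  1.693e-01]
```

Emit:
play_rows(plan=[0,0,0,0.005,0,0.06,1,0,0,0,0.005,0,0.12,1,0,0,0,0.005,0,0.15,1,0,0,0,0.005,0,0.169,1,0,0,0,0.005,0,0.169,1,0,0,0,0.005,0,0.169,0,0,0,0,0.005,0,0.169,0,0,0,0,0.005,0,0.169,0,0,0,0,0.005,0,0.169,0,0,0,0,0.005,0,0.169,0,0,0,0,0.005,0,0.169,0,0,0,0,0.005,0,0.169,0,0,0,0,0.005,0,0.169,0], squeeze=60)

```text
clock: 4.15
position: [0.4961, 0.3435, 0.0817]
ee_rot: [0.595, 0.804, 0.0, 0.0]
ft_force: [-2.5, -2.3, 6.4]
grip_width: 0.198
grasp_force: 59.6
```

Run:
```python
from h import *
M=viewer.camera_model("top");S=viewer.camera_model("scene")
# lever/pocket estimate: hinge, post & rim points from top picture (crop px/3.6)
f=lambda u,v:(165+u/3.6,110+v/3.6)
rim=[(577,190),(715,197),(705,315),(575,308)]
c=np.mean([f(*p) for p in rim],axis=0)
print('mouth',onz(M,*c,.0948).round(4),'foot edge',[onz(M,*f(*p),.01).round(3) for p in((553,127),(730,137),(722,330),(543,320))])
print('hinge',onz(M,*f(565,227),.045+.069*.906+.02*.4226).round(4))
print(manip.tip_extent)
```

```text
mouth [ 0.5835 -0.1015  0.0948] foot edge [array([ 0.705, -0.03 ,  0.01 ]), array([ 0.698, -0.179,  0.01 ]), array([ 0.535, -0.171,  0.01 ]), array([ 0.541, -0.023,  0.01 ])]
hinge [ 0.5988 -0.0409  0.116 ]
0.014
```

```bash
cat >> h.py <<'E'
def pocket(mouth,yaw):
    R=Ro.from_euler('ZY',[yaw,-25],degrees=True).as_matrix();return np.array(mouth)-.055*R[:,2],R
E
python3 - <<'E'
from h import *
F,P=pocket([.5835,-.1015,.0948],-2.6);print(F,P.round(3).tolist())
R=tgt(87.4,25);print(R.round(3).tolist())
print(rel([.497,.342,.27],tgt(107)),rel(F+P[:,2]*.195,R), (F+P[:,2]*.195))
E
```

```text
[ 0.60672008 -0.10255442  0.04495307] [[0.905, 0.045, -0.422], [-0.041, 0.999, 0.019], [0.423, 0.0, 0.906]]
[[0.045, 0.905, 0.422], [0.999, -0.041, -0.019], [0.0, 0.423, -0.906]]
[ 0.      0.     -0.     -0.0018  0.0005 -0.1883] [-24.7     -4.3     19.3     -0.4314  -0.1021  -0.1399] [ 0.52439435 -0.09881603  0.22168309]
```

Emit:
play_rows(plan=[0,0,0,0,0,-0.04,0,0,0,0,0,0,-0.1,0,0,0,0,0,0,-0.15,0,0,0,0,0,0,-0.188,0,0,0,0,0,0,-0.188,0,-6,-1,5,-0.06,-0.015,-0.185,0,-12,-2,9,-0.12,-0.03,-0.18,0,-18,-3,13,-0.18,-0.045,-0.175,0,-24.7,-4.3,19.3,-0.23,-0.06,-0.17,0,-24.7,-4.3,19.3,-0.28,-0.07,-0.165,0,-24.7,-4.3,19.3,-0.33,-0.08,-0.155,0,-24.7,-4.3,19.3,-0.38,-0.09,-0.15,0,-24.7,-4.3,19.3,-0.42,-0.102,-0.14,0,-24.7,-4.3,19.3,-0.431,-0.102,-0.14,0,-24.7,-4.3,19.3,-0.431,-0.102,-0.14,0,-24.7,-4.3,19.3,-0.431,-0.102,-0.14,0])

```text
clock: 6.15
position: [0.5242, -0.0971, 0.2208]
ee_rot: [0.706, 0.675, 0.149, 0.156]
ft_force: [-0.7, 0.3, -3.4]
grip_width: 0.195
grasp_force: 60.6
```

Run:
```python
from h import *
o=status.get_obs();print(o['clock'],o['position'].round(4),o['ee_rot'].round(3),o['grip_width'])
print((Ro.from_quat(o['ee_rot']).as_matrix()-tgt(87.4,25)).round(3).tolist())
m=viewer.camera_model('wrist');I=viewer.camera('wrist');cv2.imwrite('pics/w2.png',I[:,:,::-1])
F,P=pocket([.5835,-.1015,.0948],-2.6)
for q in((38.5,44.5),(38.5,-44.5),(-38.5,-44.5),(-38.5,44.5),(32.5+5,-42.5),(-32.5-5,-42.5)):
    print(q,proj(m,F+P@(np.r_[q,55]/1000)).round(1))
print('hinge',proj(m,F+P@[.02,.062,.069]))
T=viewer.camera('top');cv2.imwrite('pics/t2.png',T[:,:,::-1])
```

```text
6.15 [ 0.5242 -0.0971  0.2208] [0.706 0.675 0.149 0.156] 0.19484917828054835
[[-0.001, 0.001, -0.002], [0.0, 0.001, 0.0], [-0.0, -0.002, -0.001]]
(38.5, 44.5) [365.6 152.9]
(38.5, -44.5) [361.3 240.9]
(-38.5, -44.5) [285.5 240.8]
(-38.5, 44.5) [281.5 152.8]
(37.5, -42.5) [360.4 239.1]
(-37.5, -42.5) [286.4 239. ]
hinge [347.18364361 134.80988987]
```

View pics/w2.png

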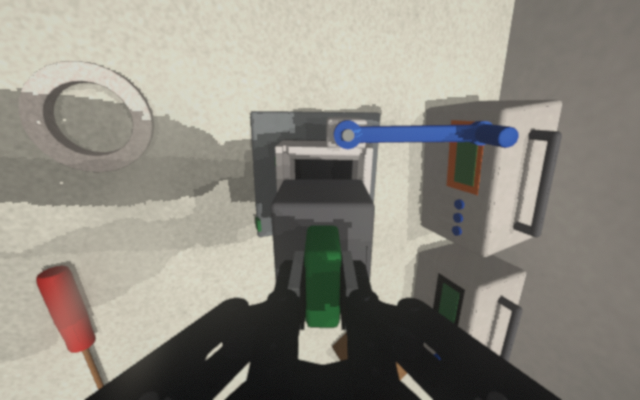

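Run:
```python
from h import *
o=status.get_obs();m=viewer.camera_model('wrist');I=cv2.imread('pics/w2.png')
T=Ro.from_quat(o['ee_rot']).as_matrix()
F,P=pocket([.5835,-.1015,.0948],-2.6)
pr=lambda n,X:print(n,((proj(m,X)-[255,125])*5).round(0))
for q in((44.5,49.5),(-44.5,49.5),(37.5,42.5),(-37.5,42.5)): pr(('rim',q),F+P@(np.r_[q,55]/1000))
for x,y,z in((.023,.009,-.0073),(.023,-.009,-.0073),(.035,.03,.0267),(.035,-.03,.0267),(.035,.03,.0817),(.035,-.03,.0817)): pr((x,y,z),o['position']+T@[x,y,z])
a=cv2.resize(I[125:240,255:395],None,fx=5,fy=5,interpolation=cv2.INTER_CUBIC)
cv2.imwrite('pics/c2.png',cv2.convertScaleAbs(a,alpha=1.7))
```

```text
('rim', (44.5, 49.5)) [585. 110.]
('rim', (-44.5, 49.5)) [ 96. 110.]
('rim', (37.5, 42.5)) [544. 149.]
('rim', (-37.5, 42.5)) [136. 148.]
(0.023, 0.009, -0.0073) [436. 604.]
(0.023, -0.009, -0.0073) [241. 605.]
(0.035, 0.03, 0.0267) [607. 368.]
(0.035, -0.03, 0.0267) [ 70. 368.]
(0.035, 0.03, 0.0817) [541. 254.]
(0.035, -0.03, 0.0817) [134. 254.]
```

View pics/c2.png

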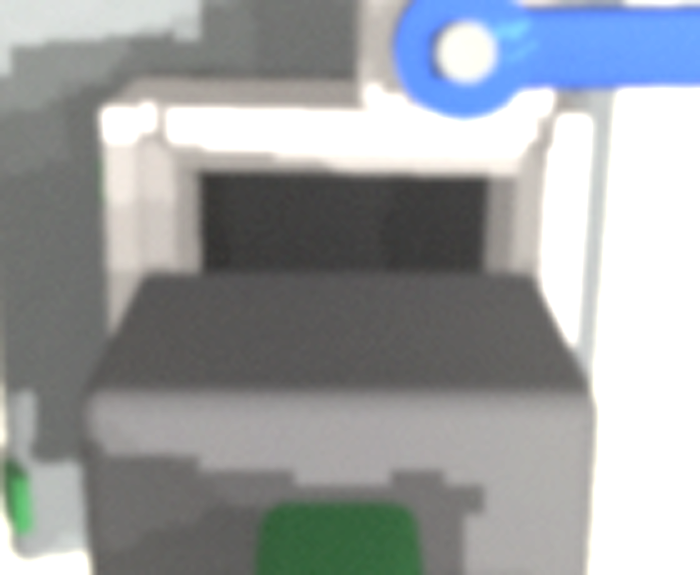

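```bash
cat > go.py <<'E'
from h import *
import sys
F,P=pocket([.5835,-.1015,.0948],-2.6)
v=[float(a)/1000 for a in sys.argv[1:]]
o=status.get_obs();print('now mm',((o['position']-F)@P*1000).round(1),o['clock'],o['ft_force'].round(1))
for i in range(0,len(v),3):print(rel(F+P@v[i:i+3],tgt(87.4,25)))
E
python3 go.py 0.8 2.6 145 0.8 2.6 115 0.8 2.6 84
```

```text
now mm [ -0.3   1.6 194.6] 6.25 [ 0.2 -0.9 -4.8]
[-0.1     0.      0.1     0.0011  0.0011  0.0496]
[-0.1     0.      0.1     0.0011  0.0011  0.0796]
[-0.1     0.      0.1     0.0011  0.0012  0.1106]
```

Emit:
play_rows(plan=[0,0,0,0.001,0.001,0.025,0,0,0,0,0.001,0.001,0.05,0,0,0,0,0.001,0.001,0.06,0,0,0,0,0.001,0.001,0.07,0,0,0,0,0.001,0.001,0.075,0,0,0,0,0.001,0.001,0.08,0,0,0,0,0.001,0.001,0.08,0])

```text
clock: 7.12
position: [0.5591, -0.0992, 0.1492]
ee_rot: [0.706, 0.674, 0.149, 0.156]
ft_force: [0.5, -0.2, -4.7]
grip_width: 0.201
grasp_force: 60.5
```

```bash
python3 go.py 0.8 2.6 95 0.8 2.6 84;python3 - <<'E'
from h import *
m=viewer.camera_model('wrist');I=viewer.camera('wrist')
cv2.imwrite('pics/c3.png',cv2.convertScaleAbs(cv2.resize(I[100:270,220:430,::-1],None,fx=3.5,fy=3.5),alpha=1.6))
E
```

```text
now mm [  0.8   1.2 114.6] 7.125 [ 0.5 -0.2 -4.7]
[-0.      0.     -0.      0.0014  0.      0.0196]
[-0.      0.     -0.      0.0014  0.      0.0306]
```

View pics/c3.png

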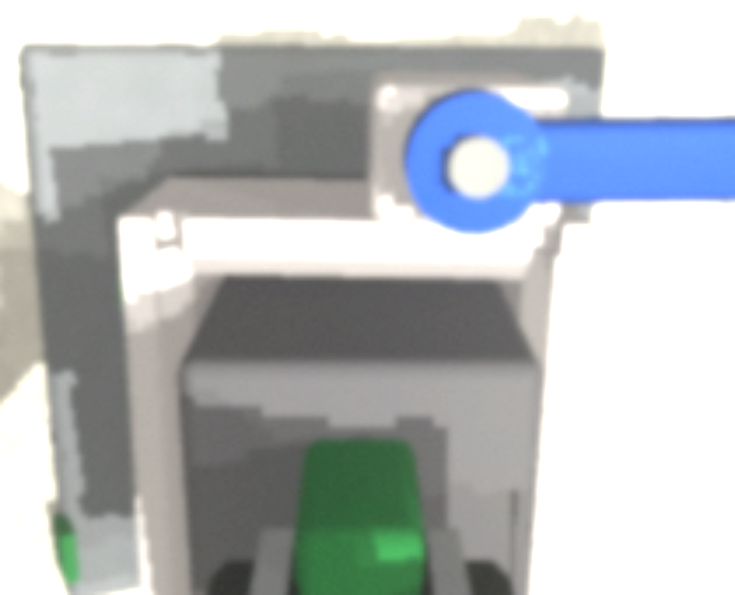

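The close-up shows the battery block already about 22 mm inside the white mouth (block from about x=185 to 540 in the crop). It is centred, no contact force shows, and the lever is clear to the right. I'm continuing down.

Emit:
play_rows(plan=[0,0,0,0.001,0,0.008,0,0,0,0,0.001,0,0.016,0,0,0,0,0.001,0,0.022,0,0,0,0,0.001,0,0.027,0,0,0,0,0.001,0,0.031,0,0,0,0,0.001,0,0.031,0])

```text
clock: 7.92
position: [0.5721, -0.0988, 0.1208]
ee_rot: [0.706, 0.674, 0.149, 0.156]
ft_force: [-0.0, 0.9, -4.9]
grip_width: 0.198
grasp_force: 60.5
```

```bash
python3 go.py 0.8 2.6 82
```

```text
now mm [ 0.6  2.2 83.4] 7.925 [-0.   0.9 -4.9]
[-0.1     0.     -0.      0.0004  0.0002  0.0014]
```

Free of contact, about 2 mm above the floor. I'll ease down, then open and back off.

Emit:
play_rows(plan=[0,0,0,0,0,0.002,0,0,0,0,0,0,0.003,0,0,0,0,0,0,0.003,0,0,0,0,0,0,0.002,0.5,0,0,0,0,0,0.002,0.6,0,0,0,0,0,0.002,0.6,0,0,0,0,0,-0.04,0.6,0,0,0,0,0,-0.09,0.6,0,0,0,0,0,-0.12,0.6,0,0,0,0,0,-0.12,0.6])

```text
clock: 9.18
position: [0.5224, -0.0969, 0.2327]
ee_rot: [0.706, 0.674, 0.15, 0.159]
ft_force: [0.2, 0.0, -0.4]
grip_width: 0.599
grasp_force: 0.0
```

Run:
```python
from h import *
F,P=pocket([.5835,-.1015,.0948],-2.6)
o=status.get_obs();print(((o['position']-F)@P*1000).round(1))
m=viewer.camera_model('wrist');I=viewer.camera('wrist');cv2.imwrite('pics/w4.png',cv2.convertScaleAbs(I[:,:,::-1],alpha=1.5))
pr=lambda n,q:print(n,proj(m,F+P@(np.array(q)/1000)).round(1))
for a in(1.45,1.57,1.7):pr(a,(20+115*np.sin(a),62-115*np.cos(a),105))
for q in((9,23,89),(-9,23,89),(9,-23,89),(-9,-23,89),(9,23,99),(30,35,55),(20,62,69)):pr(q,q)
```

```text
[  2.7   1.8 205.8]
1.45 [489.  155.5]
1.57 [493.5 137.6]
1.7 [496.1 117.4]
(9, 23, 89) [329.3 181.6]
(-9, 23, 89) [308.5 181.6]
(9, -23, 89) [329.  230.2]
(-9, -23, 89) [309.4 230.2]
(9, 23, 99) [329.6 184.6]
(30, 35, 55) [350.3 160.5]
(20, 62, 69) [341.4 133.1]
```

View pics/w4.png

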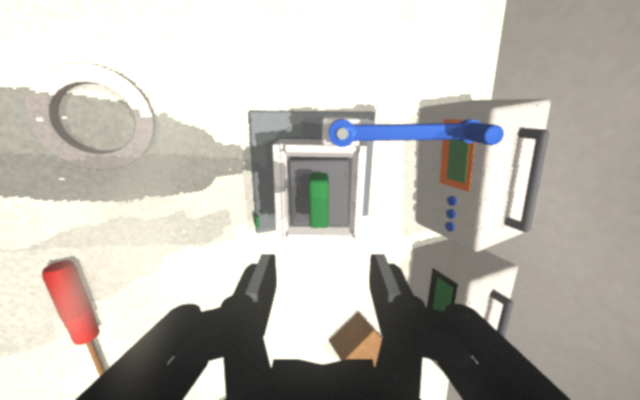

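The battery is in the pocket: its rib spans about (319,174–228), as predicted for seated. The lever post's top is at about (494,134), which puts the lever angle near 1.6. Next I'll pinch the post.

```bash
python3 go.py 135 64 150 135 64 90
```

```text
now mm [  1.6   1.9 204.4] 9.225 [-0.8 -0.4 -0.4]
[ 0.1     0.1    -0.      0.0622  0.1333  0.0544]
[ 0.1     0.1    -0.      0.0624  0.1332  0.1144]
```

Emit:
play_rows(plan=[0,0,0,0.02,0.044,0,0.45,0,0,0,0.04,0.088,0.02,0.45,0,0,0,0.062,0.133,0.045,0.45,0,0,0,0.062,0.133,0.054,0.45,0,0,0,0.062,0.133,0.054,0.45,0,0,0,0.062,0.133,0.054,0.45])

```text
clock: 9.98
position: [0.667, -0.0418, 0.2368]
ee_rot: [0.706, 0.674, 0.149, 0.156]
ft_force: [0.1, 0.2, -0.1]
grip_width: 0.45
grasp_force: 0.0
```

```bash
python3 go.py 135 64 90
python3 - <<'E'
from h import *
F,P=pocket([.5835,-.1015,.0948],-2.6)
m=viewer.camera_model('wrist');I=viewer.camera('wrist');cv2.imwrite('pics/w5.png',cv2.convertScaleAbs(I[:,:,::-1],alpha=1.5))
for x,y in((135,64),(145,64),(135,74)):print(proj(m,F+P@(np.array([x,y,105])/1000)).round(1))
E
```

```text
now mm [133.2  63.4 149.6] 9.975 [ 0.1  0.2 -0.1]
[-0.1     0.1    -0.1     0.0007  0.0019  0.0596]
[325.6 240.2]
[340.9 240.2]
[325.7 226.1]
```

View pics/w5.png

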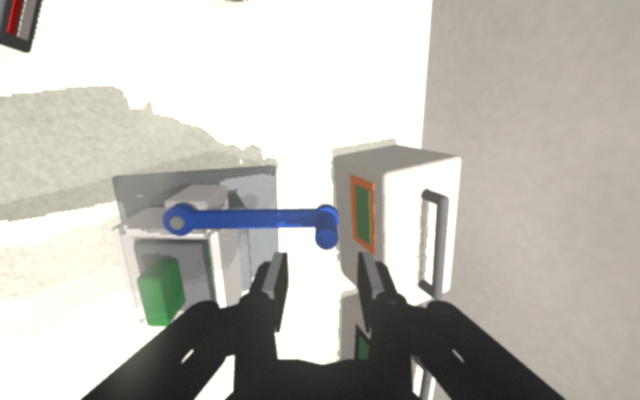

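The post's top is at about (327,236), close to the prediction and between the open fingers. I'm going down to pinch it.

Emit:
play_rows(plan=[0,0,0,0.002,0.003,0.03,0.45,0,0,0,0.002,0.003,0.055,0.45,0,0,0,0.002,0.003,0.06,0.45,0,0,0,0.002,0.003,0.06,0,0,0,0,0.002,0.003,0.06,0,0,0,0,0.002,0.003,0.06,0,0,0,0,0.002,0.003,0.06,0,0,0,0,0.002,0.003,0.06,0], squeeze=25)

```text
clock: 11.02
position: [0.6945, -0.0406, 0.1844]
ee_rot: [0.706, 0.674, 0.148, 0.156]
ft_force: [-8.0, 0.6, 0.8]
grip_width: 0.177
grasp_force: 25.8
```

```bash
python3 go.py
python3 - <<'E'
import numpy as np
h=np.array([20,62]);p0=h+115*np.array([np.sin(1.61),-np.cos(1.61)])
for a in np.arange(1.61,-.05,-.1):
    p=h+115*np.array([np.sin(a),-np.cos(a)])-p0;print(round(a,2),'dx %.3f dy %.3f'%(p[1]/1000,p[0]/1000))
E
```

```text
now mm [135.8  65.9  90.5] 11.025 [-8.   0.6  0.8]
1.61 dx 0.000 dy 0.000
1.51 dx -0.011 dy -0.000
1.41 dx -0.023 dy -0.001
1.31 dx -0.034 dy -0.004
1.21 dx -0.045 dy -0.007
1.11 dx -0.056 dy -0.012
1.01 dx -0.066 dy -0.018
0.91 dx -0.075 dy -0.024
0.81 dx -0.084 dy -0.032
0.71 dx -0.092 dy -0.040
0.61 dx -0.099 dy -0.049
0.51 dx -0.105 dy -0.059
0.41 dx -0.110 dy -0.069
0.31 dx -0.114 dy -0.080
0.21 dx -0.117 dy -0.091
0.11 dx -0.119 dy -0.102
0.01 dx -0.120 dy -0.114
```

Emit:
play_rows(plan=[0,0,0,-0.011,-0.001,0,0,0,0,0,-0.023,-0.002,0,0,0,0,0,-0.034,-0.005,0,0,0,0,0,-0.045,-0.008,0,0,0,0,0,-0.056,-0.013,0,0,0,0,0,-0.066,-0.019,0,0,0,0,0,-0.075,-0.025,0,0,0,0,0,-0.084,-0.033,0,0,0,0,0,-0.084,-0.033,0,0])

```text
clock: 12.15
position: [0.6622, -0.1245, 0.1716]
ee_rot: [0.706, 0.674, 0.149, 0.158]
ft_force: [-2.0, 0.4, 6.1]
grip_width: 0.174
grasp_force: 26.1
```

```bash
python3 go.py
```

```text
now mm [104.7 -19.4  90.9] 12.15 [-2.   0.4  6.1]
```

Emit:
play_rows(plan=[0,0,0,-0.008,-0.008,0,0,0,0,0,-0.015,-0.017,0,0,0,0,0,-0.021,-0.027,0,0,0,0,0,-0.026,-0.037,0,0,0,0,0,-0.03,-0.048,0,0,0,0,0,-0.033,-0.059,0,0,0,0,0,-0.035,-0.07,0,0,0,0,0,-0.036,-0.078,0,0,0,0,0,-0.036,-0.082,0,0,0,0,0,-0.036,-0.082,0,0])

```text
clock: 13.4
position: [0.5863, -0.1585, 0.137]
ee_rot: [0.707, 0.673, 0.149, 0.159]
ft_force: [-2.1, -4.8, 7.4]
grip_width: 0.178
grasp_force: 26.4
```

```bash
python3 go.py
```

```text
now mm [ 22.7 -56.9  91. ] 13.4 [-2.1 -4.8  7.4]
```

Emit:
play_rows(plan=[0,0,0,0.001,-0.002,0,0,0,0,0,0.001,-0.004,0,0,0,0,0,0.001,-0.005,0,0,0,0,0,0.001,-0.005,0,0])

```text
clock: 13.9
position: [0.5826, -0.1579, 0.1354]
ee_rot: [0.707, 0.673, 0.149, 0.159]
ft_force: [1.8, -7.1, 5.7]
grip_width: 0.175
grasp_force: 26.0
```

```bash
python3 go.py
```

```text
now mm [ 18.6 -56.3  91.1] 13.9 [ 1.8 -7.1  5.7]
```

Emit:
play_rows(plan=[0,0,0,0.001,-0.002,0,0,0,0,0,0.001,-0.003,0,0,0,0,0,0.001,-0.004,0,0,0,0,0,0.001,-0.004,0,0])

```text
clock: 14.4
position: [0.5819, -0.1577, 0.1356]
ee_rot: [0.706, 0.672, 0.151, 0.162]
ft_force: [19.8, -11.9, -1.4]
grip_width: 0.176
grasp_force: 25.5
```

```bash
python3 go.py
```

```text
now mm [ 18.1 -56.2  91.6] 14.4 [ 19.8 -11.9  -1.4]
```

The force rose to 20 N with no further motion, so the lever is at its stop. I'm opening in place and backing straight out.

Emit:
play_rows(plan=[0,0,0,0,0,0,0.45,0,0,0,0,0,0,0.45,0,0,0,0,0,0,0.45,0,0,0,0,0,-0.03,0.45,0,0,0,0,0,-0.08,0.45,0,0,0,0,0,-0.13,0.45,0,0,0,0,0,-0.15,0.45,0,0,0,0,0,-0.15,0.45])

```text
clock: 15.4
position: [0.5149, -0.1505, 0.269]
ee_rot: [0.706, 0.674, 0.149, 0.158]
ft_force: [0.3, 0.4, -1.5]
grip_width: 0.449
grasp_force: 0.0
```

```bash
python3 go.py
python3 - <<'E'
from h import *
F,P=pocket([.5835,-.1015,.0948],-2.6)
m=viewer.camera_model('wrist');I=viewer.camera('wrist');T=viewer.camera('top')
a=cv2.convertScaleAbs(I[:,:,::-1],alpha=1.5)
b=cv2.convertScaleAbs(cv2.resize(T[110:240,170:490,::-1],(640,200*130//100)),alpha=1.5)
cv2.imwrite('pics/w6.png',cv2.resize(np.vstack([a[90:,:],b]),None,fx=1,fy=1))
for q in((20,-53,105),(25,-53,105),(20,62,69),(20,-53,69)):print(q,(proj(m,F+P@(np.array(q)/1000))-[0,90]).round(1))
E
```

```text
now mm [ 13.6 -52.1 240.9] 15.4 [ 0.3  0.4 -1.5]
(20, -53, 105) [329.1 109. ]
(25, -53, 105) [334.4 109. ]
(20, 62, 69) [329.1 -19.3]
(20, -53, 69) [328.3  98.6]
```

View pics/w6.png

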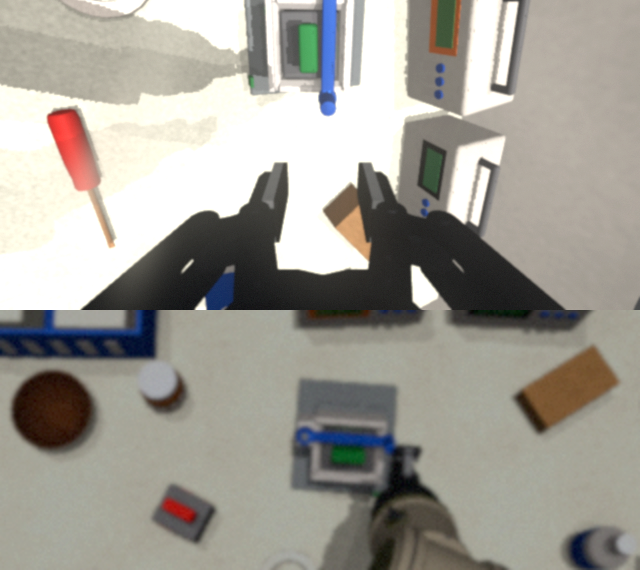

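The lever lies across the pocket with its post at (328,106), against a predicted shut position of (329,109). The battery is under it, and the red battery, jar and bottle stand untouched. I'm handing in.

```bash
python3 -c "
from workcell import manip
print(manip.hand_in())"
```

```text
the job is handed in; nothing more can be done
None
```

The green battery sits in the dock's pocket with the blue lever swung shut to its stop; the red battery, bottle and jar were not touched, and the job was handed in at about 15.5 s on the robot's clock.

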